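# Fit the square spindle and drive out the transit plug

## Task

Take the square spindle out of its holder and fit it into the sloping gearbox: through the round guide, then through the square hole of the hub inside, which may stand at any angle, so feel gently for the match by turning the spindle and never force it. Push it fully home, shoulder down on the guide, so that it drives out the transit plug seated below, which must end up in the catch tray; then let go and leave everything else on the bench where it is.

Things in the scene. Friction and masses are not known exactly. Their poses are not given: they have to be found in the camera images.
- spindle_head (a point): Centre of the steel spindle's head, square 20 x 20 mm, 48 mm tall: the grasp. z runs along the spindle from tip to head, x and y are square to the flats of head and shaft. It starts upright, at any turn, in a fixed holder: a plate 70 x 70 mm on four posts, top face 115 mm above the bench, hole 26 mm. Spindle 0.2 to 0.33 kg.
- spindle_shoulder (a point): Centre of the underside of the spindle's round flange (36 mm across, 6 mm thick), 30 mm below the head's centre; it rests on the holder's top at the start. Below it runs the square shaft, 16 x 16 mm, 108 mm long. Axes as the head's.
- spindle_tip (a point): Centre of the spindle's tip, 138 mm below the head's centre. The shaft's last 5 mm taper to 10 x 10 mm at the tip. Axes as the head's.
- gearbox: Aluminium block 72 x 72 x 100 mm, fixed on a stand, sloping. Origin: centre of the mouth of its round guide hole, in the top face. z points out of the mouth along the bore, 30 degrees from vertical; at zero yaw it leans to -x, the robot. Insert along -z. The guide hole is 25.5 mm across to depth 26 mm, then comes the hub, then a 28 mm bore with the plug. When home, the flange lies on the top face.
- hub_face (a point): Centre of the hub's upper face on the bore's axis, 30 mm deep; axes as the gearbox's. Toothed steel hub, 14 mm thick, with a square through hole 19 x 19 mm. Its turn about z is not given and differs each time (a quarter turn covers all cases). It is stiff: light pressure does not turn it. At a wrong turn the tip rests 33 to 37 mm deep; it drops in within about 10 degrees of the match.
- plug_mid (a point): Centre of the grey plastic transit plug, 26 mm across, 42 mm long, held by two spring plungers on the gearbox's axis at depth 52 to 94 mm (axes upright at the start, not along the plug). Driving it out with the spindle's tip takes up to about 15 N; it falls when the tip is 95 to 100 mm deep.
- tray (a point): Centre of the floor of the catch tray under the gearbox, 8 mm above the bench; inside 156 mm (along its x) by 94 mm, rim 38 mm above the bench.

How it is judged:
On the way, in this order (a step that is already met when the one before it is completed fails the run):
1. the spindle's tip is through the hub's square hole (z of spindle_tip in the frame of gearbox below -0.047 m and angle between the z axis of spindle_tip and the z axis of gearbox, either way round below 0.15 rad and distance between spindle_tip and gearbox below 0.12 m), for 0.05 s.
2. the plug is driven out and down in the tray (height (world z) of plug_mid below 0.06 m and horizontal distance between plug_mid and tray below 0.09 m), for 0.1 s.
At the end, for the whole second after the job is handed in: Spindle fully home: flange underside within 4 mm of the guide face and 6 mm of the mouth centre, axis within 0.1 rad of the bore; plug in the catch tray (centre under 60 mm above the bench and within 90 mm of the tray middle, from above); both at rest (all of step 2 and z of spindle_shoulder in the frame of gearbox below 0.004 m and distance between spindle_shoulder and gearbox below 0.006 m and angle between the z axis of spindle_shoulder and the z axis of gearbox, either way round below 0.1 rad and linear speed of spindle below 0.02 m/s and linear speed of plug below 0.05 m/s); the robot touches nothing.
It fails at once if a bystander on the bench is pushed more than 40 mm from its place (distance of any of multimeter, wick_spool, solder_spool, kapton_roll, regulator_board, relay_board, esd_brush, long_nose from where it was at the start of the episode above 0.04 m).
It fails at once if the spindle is forced into the gearbox with more than 60 N (contact force between spindle and gearbox above 60 N).
It also fails if it takes over 61 s, if anything falls off the work surface, if the arm or the gripper's body presses on something with over 40 N, if the wrist force passes 120 N, or if a joint passes its speed limit or range.

## Robot

A 6-joint arm with a two-finger parallel gripper is mounted at the origin on a cart in front of the work surface, level with it; the furniture and walls round the work are solid. World frame = base frame: x ahead of the robot, y to its left, z up, the work surface at z = 0. Lengths are in m, angles in rad, forces in N, time in s.
With the tool pointing down it reaches from about 0.325 to 0.9 m from the base axis. Payload 6.1 kg.
Tool frame: the origin (TCP) lies at the very end of the fingers, on their centre line; the grasp point (between the pads) lies 19 mm behind it (robot.grip_depth is the z of the grasp point in the tool frame, in m); z points along the fingers, y is the line along which they close (so a half turn about z gives the same grasp; the last joint's range is limited). The gripper opens to 85 mm and grips with 20 to 120 N. Pads are 22 mm wide; open, the fingers measure 114 mm over their backs; the gripper's body (76 mm by 85 mm) begins 54 mm behind the grasp point. The pads swing forward as they close: fully open they stand 13 mm farther back than shut.
Start: joints at [-1.341, 0.22, 1.526, -0, 1.395, -0.126], TCP at [0.218, -0.586, 0.231] pointing down, gripper open.
Joint ranges: [-2.98, 2.98], [-0.91, 2.08], [0.09, 2.57], [-1.24, 4.39], [0.2, 2.65], [-2.68, 2.68]. Speed limits (rad/s): [2.57, 2.57, 3.01, 3.14, 3.14, 3.14].

## Interface

Orientations are given as a unit quaternion [x, y, z, w].
In Python, from cell import robot, optics, order gives the robot as it stands. The module is installed in compiled form; this text tells all that it offers.
- The arm moves only by the tool send_rows, never from a script. Its argument "series" is a list that holds one entry, the list of rows, each a list of 7 numbers: the shift along the tool's x, y, z in cm, then the turn, a rotation vector about the tool's x, y, z in rad, then the finger opening in cm, from 0 to 8.54. A call has 1 to 10 rows; each row is the pose to reach, as a shift and turn from the pose commanded when the call began, along the tool's axes at that moment; what a row does not reach only later rows make up. A row lasts 1/12 s, in which the tool goes at most 41.7 mm and 7.16 degrees, less where a joint would pass 70% of its speed; a pose out of reach is approached as far as the arm can. A call with a gripper value outside its range is refused whole. The fingers move at their own pace and stop on an object; "grip_force" is the grip in N (left out, the last holds). Time passes only in rows, so rows that repeat a pose let the fingers close. It gives the time, the measured TCP pose, the force, the opening and the grip force at its end, in the units of the state.
- robot.get_obs(): the state, without advancing time (a new reading comes with each control period).
- optics.capture(name): name is "side" or "top" or "wrist"; returns (picture, depth): 420x560x3 uint8, red, green, blue; 420x560 float32, m along the optical axis (not along the pixel's ray), 0 where there is no reading.
- optics.get_calibration(name): a dict with "vertical_fov" (degrees; the focal length in pixels is half the picture's height over the tangent of half this angle, whatever the lens; pixels are square), "cx", "cy" (the principal point, pixels), "rvec" (rotation vector, rad) and "tvec" (3), from world to camera coordinates, as OpenCV has them; the wrist camera has in their place "hand_eye" (4x4, takes a point from camera to tool coordinates, whose origin is the TCP and whose axes are the flange's). Camera axes: x right, y down, z forward; pixel columns grow to the right and rows downward; lengths in m; the calibration is good to about 2 mm. The wrist camera is an equidistant fisheye: a pixel r from the principal point sees the ray r / f radians off the axis. A picture is of the moment at which its call begins: read the wrist's pose just before it. get_calibration takes no time and is no camera call.
- order.finish_job(): hands the job in; it is judged then, once.
The state is a dict: "time_s": time; "joints": joint angles; "dq": joint speeds; "joint_efforts": joint torques, N m; "tool_pos": TCP position; "orientation": TCP orientation; "wrist_force": force on the tool from outside, world axes, zero at the start; "moment": the same for the moment, N m; "opening": finger opening in m; "finger_force": force on a finger pad.
Only numpy, scipy, OpenCV 4.12 (cv2) and the standard library are available. Lean on these libraries where they do the work, as an engineer would, in place of code of your own. Each camera call takes 0.05 s, during which the arm holds its last target. There are 200 camera calls.

## Working session

There is one attempt and no reset: what is moved stays moved. The work goes in short steps, Python scripts to look and compute and a tool call to move; the robot and the scene stay as the last step left them, time stands still between calls to the robot, and variables do not carry over. Pictures are saved under pics/ and viewed, at most 10 in all, crops included, and the job is handed in when it is done.

Besides the shell and the picture viewer there is one more tool, called as name([rows], argument=value, ...), one row to a line, values as JSON. send_rows: Moves the arm, as the interface text tells. Its arguments: {"type":"object","properties":{"series":{"type":"array"},"grip_force":{"type":"number"}},"required":["series"]}

```bash
ls; mkdir -p pics; cat > h.py <<'E'
import numpy as np, cv2
from scipy.spatial.transform import Rotation as R
from cell import robot, optics, order
def K(c):
    f=210/np.tan(np.radians(c['vertical_fov'])/2); return f,c['cx'],c['cy']
def cloud(name,d):
    c=optics.get_calibration(name); f,cx,cy=K(c)
    v,u=np.mgrid[0:420,0:560]
    P=np.stack([(u-cx)/f*d,(v-cy)/f*d,d],-1)
    Rm=R.from_rotvec(np.ravel(c['rvec'])).as_matrix()
    return (P-np.ravel(c['tvec']))@Rm
def snap(name,fn):
    p,d=optics.capture(name); cv2.imwrite(f'pics/{fn}.png',p[:,:,::-1]); np.save(f'pics/{fn}.npy',d); return p,d
E
python3 - <<'E'
from h import *
o=robot.get_obs(); print(o); print(robot.grip_depth)
for n in('side','top','wrist'):
    snap(n,n+'0'); print(n,optics.get_calibration(n))
a=cv2.imread('pics/side0.png');b=cv2.imread('pics/top0.png')
E
```

```text
pics
{'time_s': 0.0, 'joints': array([-1.34107276e+00,  2.21267007e-01,  1.52761772e+00, -3.49548807e-05,
        1.39468296e+00, -1.26106404e-01]), 'dq': array([-9.03822023e-05,  1.01142010e-03,  6.15254638e-04,  5.10452046e-04,
        4.64331394e-04,  1.19007158e-03]), 'joint_efforts': array([-9.93832218e-04, -4.96906221e+01, -3.89395881e+01, -3.84392551e-04,
        1.14142898e-02,  3.99373846e-06]), 'tool_pos': array([ 0.21757282, -0.58525976,  0.23017041]), 'orientation': array([ 9.84213809e-01,  1.76980800e-01, -6.83198935e-05, -9.85299904e-04]), 'wrist_force': array([-0.32880896, -0.55933614, -0.92095186]), 'moment': array([-0.01829293, -0.10248942, -0.03914686]), 'finger_force': 0.0, 'opening': 0.08565812540390697}
-0.0187
side {'vertical_fov': 49.05910459552027, 'cx': 280.4279405611367, 'cy': 205.99447793525556, 'rvec': array([ 0.57732655, -2.59887695,  1.23694272]), 'tvec': array([0.42039636, 0.24054227, 1.29990546])}
top {'vertical_fov': 42.58920655033893, 'cx': 285.74498103752006, 'cy': 206.56186978620607, 'rvec': array([ 2.19698863, -2.16629193,  0.07975233]), 'tvec': array([-0.02988122,  0.48066726,  1.57884467])}
wrist {'vertical_fov': 65.70646984690485, 'cx': 279.62052541485906, 'cy': 210.27517283095858, 'hand_eye': array([[-1.54376696e-04, -9.58325926e-01, -2.85677084e-01,
         7.31626038e-02],
       [ 9.99999790e-01, -3.27917785e-04,  5.59636948e-04,
        -6.52825539e-04],
       [-6.29993193e-04, -2.85676937e-01,  9.58325775e-01,
        -1.42707160e-01],
       [ 0.00000000e+00,  0.00000000e+00,  0.00000000e+00,
         1.00000000e+00]])}
```

View pics/side0.png

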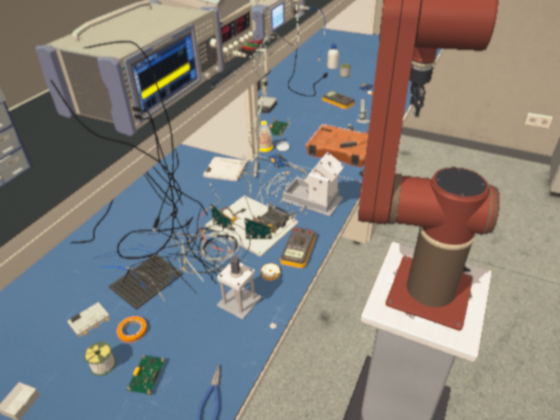

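View pics/top0.png

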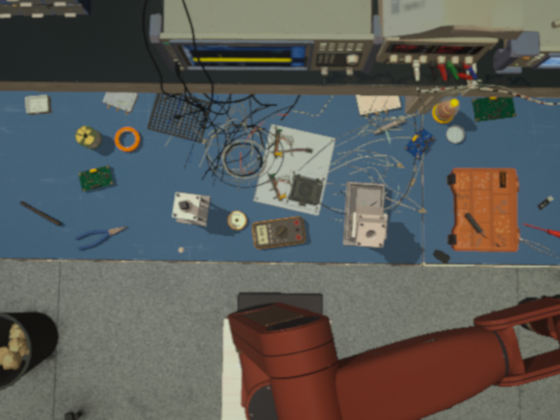

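The side view shows the holder at (238,285) with the spindle head at (236,267), and the gearbox at (325,182). In the top view the holder is at (191,208), the gearbox face at (369,230) and the tray at (365,212).

```bash
python3 - <<'E'
from h import *
d=np.load('pics/top0.npy'); W=cloud('top',d)
np.set_printoptions(precision=4,suppress=True)
for r in[(185,232,165,215),(176,255,338,395)]:
    w=W[r[0]:r[1],r[2]:r[3]].reshape(-1,3); 
    h=np.histogram(w[:,2],bins=np.arange(-.01,.3,.01)); print(h[0])
w=W[185:232,165:215].reshape(-1,3)
for lo,hi in((.105,.119),(.119,.135),(.155,.2)):
    m=w[(w[:,2]>lo)&(w[:,2]<hi)]; print('hold',lo,len(m),m.mean(0),m.min(0),m.max(0))
    if len(m)>4: print(cv2.minAreaRect(m[:,:2].astype(np.float32)))
# gearbox top face plane fit RANSAC
S=cloud('side',np.load('pics/side0.npy'))
for nm,C,r in(('top',W,(200,255,338,395)),('side',S,(145,215,295,350))):
    w=C[r[0]:r[1],r[2]:r[3]].reshape(-1,3); w=w[(w[:,2]>.08)&(w[:,2]<.4)&(np.abs(w[:,1])<.6)]
    rng=np.random.default_rng(0);best=None
    for i in range(1500):
        a,b,c=w[rng.choice(len(w),3,False)]; n=np.cross(b-a,c-a); l=np.linalg.norm(n)
        if l<1e-6: continue
        n/=l; n*=np.sign(n[2])
        if abs(n[2]-.866)>.08: continue
        k=abs((w-a)@n)<.002
        if best is None or k.sum()>best.sum(): best=k
    m=w[best]; c=m.mean(0); n=np.linalg.svd(m-c)[2][2]; n*=np.sign(n[2])
    # in-plane rect
    ex=np.cross([0,1,0],n); h=np.array([n[0],n[1],0]); h/=np.linalg.norm(h)
    ey=np.cross(n,h); ey/=np.linalg.norm(ey); ex=np.cross(ey,n)
    q=np.stack([(m-c)@ex,(m-c)@ey],-1).astype(np.float32); (cx,cy),sz,an=cv2.minAreaRect(q)
    print(nm,len(w),len(m),'n',n,'tilt',np.degrees(np.arccos(n[2])),'yawdir',np.degrees(np.arctan2(n[1],n[0])),'rect',sz,an,'ctr',c+cx*ex+cy*ey)
# side spindle
w=S[255:315,215:262].reshape(-1,3)
for lo,hi in((.109,.119),(.155,.18)):
    m=w[(w[:,2]>lo)&(w[:,2]<hi)]; print('sidehold',len(m),m.mean(0),m.min(0),m.max(0), cv2.minAreaRect(m[:,:2].astype(np.float32)))
w=W[176:255,338:395].reshape(-1,3)
m=w[(w[:,2]>.03)&(w[:,2]<.043)];print('rim',len(m),cv2.minAreaRect(m[:,:2].astype(np.float32)))
m=w[(w[:,2]>.0)&(w[:,2]<.014)];print('floor',len(m),m.mean(0),cv2.minAreaRect(m[:,:2].astype(np.float32)))
a=cv2.imread('pics/top0.png');b=cv2.imread('pics/side0.png')
f=lambda i,r:cv2.resize(i[r[0]:r[0]+80,r[1]:r[1]+100],(500,400),interpolation=2)
x=cv2.resize(a[170:260,330:410],(400,450),interpolation=2);y=cv2.resize(b[140:230,280:360],(400,450),interpolation=2)
cv2.imwrite('pics/crop1.png',np.hstack([x,y]))
E
```

```text
[671 942  44   5   3   5   3   4   3   1   1  43 455  74   7   7   6  38
  23   0   0   0   0   0   0   0   0   0   0   0]
[ 866 1595  330   51  202   83   14    6   10    9   12   47   54   81
  154  203  169  184  213  177   21    0    0    0    0    0    0    0
    0    0]
hold 0.105 452 [0.4719 0.2533 0.1144] [0.4332 0.2167 0.1051] [0.5106 0.2929 0.1189]
((0.47194576263427734, 0.2556096017360687), (0.07332579791545868, 0.07030264288187027), 83.13728332519531)
hold 0.119 116 [0.4689 0.2522 0.1218] [0.4376 0.2203 0.119 ] [0.5096 0.2914 0.1346]
((0.47176140546798706, 0.25569260120391846), (0.06723255664110184, 0.06837621331214905), 83.33473205566406)
hold 0.155 65 [0.4711 0.254  0.1682] [0.4618 0.2435 0.1551] [0.481  0.2668 0.1765]
((0.47183114290237427, 0.25512591004371643), (0.02043931372463703, 0.020642781630158424), 10.324495315551758)
top 1324 315 n [-0.5038  0.0349  0.8631] tilt 30.33119632996864 yawdir 176.0362371787055 rect (0.07434999197721481, 0.07258601486682892) 1.2574732303619385 ctr [ 0.3994 -0.2503  0.1708]
side 883 173 n [-0.4714 -0.0113  0.8818] tilt 28.13608300977072 yawdir -178.627944823269 rect (0.07823248207569122, 0.07162927091121674) 85.99110412597656 ctr [ 0.3988 -0.2499  0.1712]
sidehold 403 [0.4665 0.264  0.1155] [0.4328 0.2181 0.109 ] [0.5112 0.2954 0.119 ] ((0.4716097116470337, 0.2558255195617676), (0.07369639724493027, 0.07290665805339813), 83.53114318847656)
sidehold 79 [0.4701 0.2594 0.1661] [0.4599 0.2459 0.1552] [0.4818 0.2687 0.1738] ((0.47116297483444214, 0.25681057572364807), (0.02072465978562832, 0.0219448022544384), 19.342021942138672)
rim 262 ((0.46990278363227844, -0.25375181436538696), (0.10679496824741364, 0.16793984174728394), 86.84902954101562)
floor 1820 [ 0.4782 -0.2602  0.0054] ((0.460977166891098, -0.26343899965286255), (0.2345983237028122, 0.16926084458827972), 0.48272889852523804)
```

View pics/crop1.png

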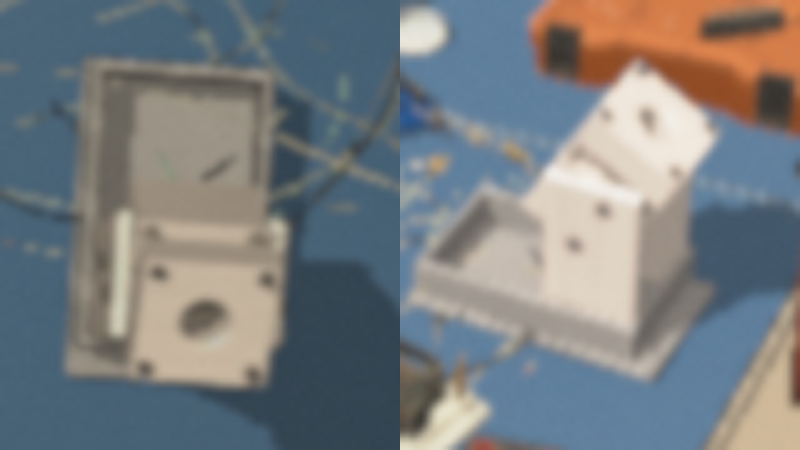

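The crop shows the sloping top face with its guide mouth. Its centre is about [0.399,-0.250,0.171] and the yaw is about -3.5°. The head is at about (0.472,0.2555), which fits the 115 mm plate height. I'll move over the holder and look from there.

```bash
cat >> h.py <<'E'
def pose():
    o=robot.get_obs(); return o,np.array(o['tool_pos']),R.from_quat(o['orientation'])
def down(yaw,):  # tool x at yaw deg, z down
    return R.from_euler('z',yaw,degrees=True)*R.from_euler('x',180,degrees=True)
def plan(p,Rt):
    o,p0,R0=pose()
    s=R0.inv().apply(np.array(p)-p0)*100; r=(R0.inv()*Rt).as_rotvec()
    print('shift cm',np.round(s,2),'rotvec',np.round(r,4),'rows',np.linalg.norm(s)/4.17,np.degrees(np.linalg.norm(r))/7.16)
def wcloud(d,p0,R0):
    c=optics.get_calibration('wrist'); f,cx,cy=K(c)
    v,u=np.mgrid[0:420,0:560]; x=(u-cx)/f;y=(v-cy)/f; th=np.hypot(x,y)+1e-9
    P=np.stack([np.tan(th)*x/th*d,np.tan(th)*y/th*d,d],-1)
    H=np.array(c['hand_eye']); T=P@H[:3,:3].T+H[:3,3]
    return T@R0.as_matrix().T+p0
E
python3 -c "
from h import *
plan([.465,.24,.30],down(104))"
```

```text
shift cm [ 51.94 -68.76  -6.84] rotvec [-1.1000e-03 -1.3000e-03 -1.4593e+00] rows 20.73068843565247 11.677862031645573
```

send_rows([
  [[0,0,-6.8,0,0,0,8.5],[0,0,-6.8,0,0,0,8.5],[26,-34,-6.8,0,0,-0.73,8.5],[26,-34,-6.8,0,0,-0.73,8.5],[26,-34,-6.8,0,0,-0.73,8.5],[40,-54,-6.8,0,0,-1.1,8.5],[40,-54,-6.8,0,0,-1.1,8.5],[52,-68.7,-6.8,0,0,-1.46,8.5],[52,-68.7,-6.8,0,0,-1.46,8.5],[52,-68.7,-6.8,0,0,-1.46,8.5]],
])

```text
time_s: 0.98
tool_pos: [0.3132, -0.2645, 0.299]
orientation: [0.777, 0.629, 0.0, -0.0]
wrist_force: [0.5, 0.4, -0.3]
opening: 0.085
finger_force: 0.0
```

```bash
python3 -c "
from h import *
plan([.465,.24,.30],down(104));print(pose()[0]['joints'])"
```

```text
shift cm [52.51  4.36 -0.09] rotvec [ 1.000e-04 -1.000e-04 -4.538e-01] rows 12.634603679346627 3.631786530065499
[-8.94390121e-01 -3.57765121e-01  1.94928040e+00  1.62747161e-04
  1.55013750e+00 -6.84891326e-01]
```

send_rows([
  [[52.5,4.4,0,0,0,-0.45,8.5],[52.5,4.4,0,0,0,-0.45,8.5],[52.5,4.4,0,0,0,-0.45,8.5],[52.5,4.4,0,0,0,-0.45,8.5],[52.5,4.4,0,0,0,-0.45,8.5],[52.5,4.4,0,0,0,-0.45,8.5],[52.5,4.4,0,0,0,-0.45,8.5],[52.5,4.4,0,0,0,-0.45,8.5],[52.5,4.4,0,0,0,-0.45,8.5],[52.5,4.4,0,0,0,-0.45,8.5]],
])

```text
time_s: 1.82
tool_pos: [0.4358, 0.134, 0.2993]
orientation: [0.619, 0.785, 0.0, 0.0]
wrist_force: [0.4, -0.9, 0.1]
opening: 0.0851
finger_force: 0.0
```

send_rows([
  [[12.5,0,0,0,0,0,8.5],[12.5,0,0,0,0,0,8.5],[12.5,0,0,0,0,0,8.5],[12.5,0,0,0,0,0,8.5],[12.5,0,0,0,0,0,8.5]],
])

```text
time_s: 2.23
tool_pos: [0.4056, 0.2551, 0.2989]
orientation: [0.617, 0.787, -0.0, -0.0]
wrist_force: [0.3, 0.1, 0.1]
opening: 0.0848
finger_force: 0.0
```

```bash
python3 -c "
from h import *
plan([.465,.24,.30],down(104));o,p,r=pose();print(o['joints'],p)
a,d=snap('wrist','w1'); W=wcloud(d,p,r)
for lo,hi in((.11,.118),(.118,.13),(.16,.18)):
    k=(W[...,2]>lo)&(W[...,2]<hi)&(np.hypot(W[...,0]-.472,W[...,1]-.2555)<(.06 if lo<.15 else .025)); m=W[k]; v,u=np.nonzero(k)
    print(len(m),m.mean(0),cv2.minAreaRect(m[:,:2].astype(np.float32)),u.min(),u.max(),v.min(),v.max())
"
```

```text
shift cm [-2.88  5.41 -0.12] rotvec [-0.001   0.0002 -0.0041] rows 1.4701444242535289 0.03395865032577329
[ 3.96744928e-01 -1.72820809e-01  1.80112766e+00 -9.04240105e-05
  1.51426788e+00  1.56531460e-01] [0.40559873 0.25511713 0.29887429]
2984 [0.46830721 0.26019083 0.11527472] ((0.4723450839519501, 0.257021427154541), (0.07051537930965424, 0.07087239623069763), 83.25941467285156) 299 383 158 239
446 [0.46627971 0.26198322 0.12149283] ((0.47199708223342896, 0.2570456266403198), (0.06615199893712997, 0.06245274096727371), 81.12268829345703) 303 380 163 236
526 [0.47028979 0.25843704 0.16830204] ((0.4715861976146698, 0.25754791498184204), (0.020361196249723434, 0.019947687163949013), 11.32049560546875) 339 363 203 226
```

View pics/w1.png

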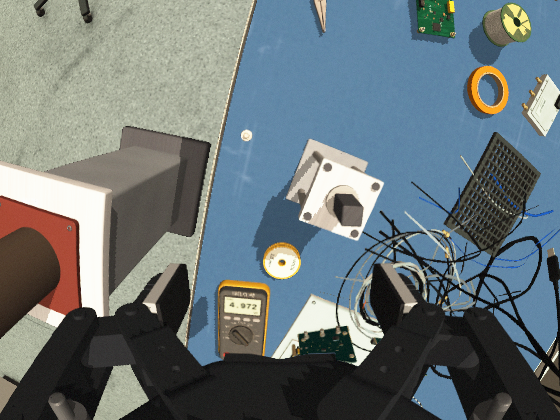

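The wrist view shows the head at (351,212). All three views agree on its centre, about (0.4718,0.2572), with yaw about 11°. Next I go above it, then down to grasp.

```bash
python3 -c "
from h import *
plan([.4718,.2572,.30],down(101.5))"
```

```text
shift cm [-1.2   6.45 -0.11] rotvec [-0.0008  0.0008  0.037 ] rows 1.5746076561447708 0.2958491797804532
```

send_rows([
  [[-0.6,3.2,0,0,0,0.02,6],[-1.2,6.45,-0.1,0,0,0.037,6],[-1.2,6.45,-0.1,0,0,0.037,6],[-1.2,6.45,-0.1,0,0,0.037,6]],
])

```text
time_s: 2.62
tool_pos: [0.4736, 0.2544, 0.2992]
orientation: [0.635, 0.772, -0.001, -0.0]
wrist_force: [-0.5, -0.3, 0.4]
opening: 0.0598
finger_force: 0.0
```

```bash
python3 -c "
from h import *
plan([.4718,.2572,.128],down(101.5));o,p,r=pose()
a,d=snap('wrist','w2'); W=wcloud(d,p,r)
for lo,hi in((.11,.118),(.165,.18)):
    k=(W[...,2]>lo)&(W[...,2]<hi)&(np.hypot(W[...,0]-.472,W[...,1]-.2555)<(.06 if lo<.15 else .025)); m=W[k]; v,u=np.nonzero(k)
    print(len(m),m.mean(0),cv2.minAreaRect(m[:,:2].astype(np.float32)),u.min(),u.max(),v.min(),v.max())
cv2.imwrite('pics/w2c.png',cv2.resize(a[v.min()-35:v.max()+35,u.min()-45:u.max()+45,::-1],None,fx=5,fy=5,interpolation=2))
"
```

```text
shift cm [ 0.33 -0.09 17.12] rotvec [-0.0021  0.0008 -0.0065] rows 4.107137527676129 0.05527326932926727
3438 [0.47174151 0.25986051 0.11524368] ((0.47198668122291565, 0.2572949528694153), (0.07116178423166275, 0.07073499262332916), 83.17047119140625) 237 322 142 225
520 [0.47170992 0.25782648 0.16897114] ((0.4716516137123108, 0.2573488652706146), (0.019265100359916687, 0.01984974555671215), 11.530851364135742) 267 289 186 208
```

View pics/w2c.png

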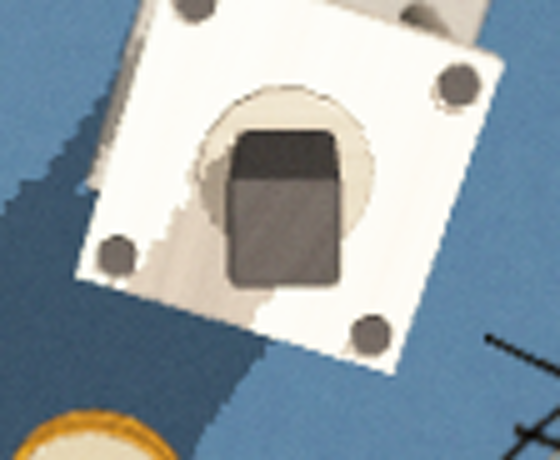

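The head is square to the tool, so its yaw is right to about a degree. I'll descend and grasp.

send_rows([
  [[0.33,-0.1,4,0,0,0,6],[0.33,-0.1,8,0,0,0,6],[0.33,-0.1,12,0,0,0,6],[0.33,-0.1,15,0,0,0,6],[0.33,-0.1,17.1,0,0,0,6],[0.33,-0.1,17.1,0,0,0,6],[0.33,-0.1,17.1,0,0,0,1],[0.33,-0.1,17.1,0,0,0,1],[0.33,-0.1,17.1,0,0,0,1],[0.33,-0.1,17.1,0,0,0,1]],
], grip_force=60)

```text
time_s: 3.5
tool_pos: [0.4722, 0.2601, 0.1321]
orientation: [0.634, 0.774, 0.002, 0.001]
wrist_force: [-2.1, -0.9, 8.3]
opening: 0.0194
finger_force: 59.5
```

send_rows([
  [[0,0,0,0,0,0,1],[0,0,0,0,0,0,1],[0,0,0,0,0,0,1],[0,0,0,0,0,0,1]],
], grip_force=60)

```text
time_s: 3.83
tool_pos: [0.4722, 0.2601, 0.1322]
orientation: [0.634, 0.774, 0.002, 0.001]
wrist_force: [-1.9, -1.6, 6.6]
opening: 0.0192
finger_force: 59.6
```

Gripped, with opening 19 mm. I'll lift it clear, then view the hub straight down the bore with the wrist camera on the way.

send_rows([
  [[0,0,-2,0,0,0,1],[0,0,-5,0,0,0,1],[0,0,-8.5,0,0,0,1],[0,0,-12,0,0,0,1],[0,0,-15,0,0,0,1],[0,0,-17.5,0,0,0,1],[0,0,-17.5,0,0,0,1],[0,0,-17.5,0,0,0,1]],
])

```text
time_s: 4.5
tool_pos: [0.4714, 0.26, 0.3061]
orientation: [0.634, 0.774, 0.002, 0.001]
wrist_force: [0.2, -1.1, -4.0]
opening: 0.0192
finger_force: 60.1
```

```bash
python3 -c "
from h import *
o,p,r=pose();print(o['wrist_force'],o['finger_force'])
plan([.249,-.315,.30],down(86.5));plan([.39,-.03,.32],down(95))"
```

```text
[ 0.1829287  -1.08899898 -4.03628361] 60.1354193687439
shift cm [-52.   -33.12   0.44] rotvec [ 0.004  -0.0012  0.2591] rows 14.785010098375398 2.0738132537357457
shift cm [-26.83 -13.68  -1.46] rotvec [ 0.0041 -0.0009  0.1108] rows 7.23055851016925 0.8870272098097862
```

send_rows([
  [[-2,-1,-0.5,0,0,0,1],[-5,-2.5,-1,0,0,0.02,1],[-8.5,-4.5,-1.4,0,0,0.04,1],[-12,-6.2,-1.4,0,0,0.06,1],[-15.5,-8,-1.4,0,0,0.08,1],[-19,-10,-1.4,0,0,0.1,1],[-22.5,-12,-1.4,0,0,0.12,1],[-26,-14,-1.4,0,0,0.14,1],[-29.5,-16.4,-1.4,0,0,0.16,1],[-33,-19,-1.2,0,0,0.18,1]],
])

```text
time_s: 5.33
tool_pos: [0.3487, -0.0998, 0.3142]
orientation: [0.701, 0.713, -0.0, -0.001]
wrist_force: [2.5, -0.7, -2.7]
opening: 0.0192
finger_force: 60.2
```

```bash
python3 -c "
from h import *
plan([.249,-.315,.30],down(86.5))"
```

```text
shift cm [-21.34 -10.35   1.41] rotvec [-0.0024 -0.0012  0.0788] rows 5.697875752214143 0.6308301970112771
```

send_rows([
  [[-3.5,-1.7,0.2,0,0,0.02,1],[-7,-3.4,0.5,0,0,0.03,1],[-10.5,-5.1,0.8,0,0,0.05,1],[-14,-6.8,1.1,0,0,0.06,1],[-17.5,-8.5,1.3,0,0,0.07,1],[-20,-9.8,1.4,0,0,0.08,1],[-21.3,-10.4,1.4,0,0,0.08,1],[-21.3,-10.4,1.4,0,0,0.08,1],[-21.3,-10.4,1.4,0,0,0.08,1]],
])

```text
time_s: 6.08
tool_pos: [0.2495, -0.3129, 0.3001]
orientation: [0.729, 0.684, 0.001, -0.002]
wrist_force: [0.5, 0.5, -4.3]
opening: 0.019
finger_force: 60.1
```

```bash
cat > g.py <<'E'
from h import *
np.set_printoptions(precision=4,suppress=True)
o,p,r=pose();print(p,o['joints'])
a,d=snap('wrist','w3'); W=wcloud(d,p,r); np.save('pics/w3W.npy',W)
M=np.array([.399,-.250,.171])
near=(np.linalg.norm(W-M,axis=-1)<.06)&(d>0)
w=W[near]; n0=np.array([-.4995,.03,.866])
k=abs((w-M)@n0)<.008; 
for i in range(4):
    m=w[k]; c=m.mean(0); n=np.linalg.svd(m-c)[2][2]; n*=np.sign(n[2]); k=abs((w-c)@n)<.0025
h=np.array([-n[0],-n[1],0]); ex=np.array([h[0],h[1],0])/np.linalg.norm(h); ey=np.cross(n,ex); ey/=np.linalg.norm(ey); ex=np.cross(ey,n)
q=np.stack([(w-c)@ex,(w-c)@ey,(w-c)@n],-1)
(cx,cy),sz,an=cv2.minAreaRect(q[k][:,:2].astype(np.float32))
O=c+cx*ex+cy*ey; print('n',n,'yaw',np.degrees(np.arctan2(-n[1],-n[0])),'rect',sz,an,'O',O,k.sum())
q[:,:2]-=[cx,cy]
# map: top-face holes and hub level
for lo,hi in((-.026,-.004),(-.034,-.027),(-.06,-.034)):
    s=q[(q[:,2]>lo)&(q[:,2]<hi)&(np.hypot(q[:,0],q[:,1])<.025)]; print(lo,len(s),s.mean(0) if len(s) else '')
f,u=np.nonzero(near); print('px',u.min(),u.max(),f.min(),f.max())
G=np.array([[ '.' ]*41]*41); 
for x,y,z in q:
    i,j=int(round(x*1000/1))+20,int(round(y*1000/1))+20
    if 0<=i<41 and 0<=j<41: G[j,i]='t' if z>-.003 else ('g' if z>-.027 else ('h' if z>-.036 else 'D'))
print('\n'.join(''.join(x) for x in G))
cv2.imwrite('pics/w3c.png',cv2.resize(a[f.min():f.max(),u.min():u.max(),::-1],None,fx=5,fy=5,interpolation=2))
E
python3 g.py
```

```text
[ 0.2495 -0.3129  0.3001] [-1.0958 -0.3811  1.9643  0.0005  1.5629 -1.0317]
n [-0.5002  0.0276  0.8655] yaw -3.160204149516558 rect (0.07236524671316147, 0.07255819439888) 0.010240897536277771 O [ 0.3987 -0.2485  0.1701] 5149
-0.026 72 [-0.0045 -0.0002 -0.0151]
-0.034 160 [-0.0009 -0.0001 -0.03  ]
-0.06 338 [-0.0007  0.0001 -0.0515]
px 401 480 76 169
tttt.tttttttttttttttttttttttttttttttttttt
tttttttttttttttttt.ttt.ttttttt.tttttttttt
tttttttttttttttttttttttttttttttttt.tttttt
t.ttttttttttttttttttttttttttttttttttttttt
ttttttttttttttttttttttttttttttttttttttttt
tttttttttttttttttttttttttt.tttttttttttttt
.tttttttttttttttttttttttttttttttttttttttt
ttttttttttttttttttttttttttttttttttttttttt
tttttttttttttttgthhhhhgggtttttttttttttttt
tttttttttttttgg.h.hhhhhhhhg.tttttt.tttttt
ttttttttttttghDDDhhhhhhhhhhg.tttttttttttt
tttttttttttgDD.DDDDDDD.Dhh.hgtttttttttttt
ttttttttttthDD.DDDDDDDDDD.DDhhttttttttttt
ttttttttghhDDD.DDDDDD.DDD.DDDDDttt.tttttt
ttttttttthhDDD.DDDDDDDDDD.DDDDDtttttttttt
tttttttthhhDDDD.DDDD.DDDDD.DDDDhttttttttt
tttt.ttthhhDDDDD.DD.DDDDDDD.DDDhhttt.tttt
tttttttthhhDDDDD.D.DDDDDDDD.DD.hh
[... 274 characters left out ...]
DDDDD.DDDDDD.DDD.hhhtttttttt
ttt.tttthDD.DDDDDDD.DDDDDDDDD.hhhtttttttt
tt.tttttgDDDDDDDDDDD.DDD.DDDD.hhgtttttttt
tt.ttttttgDDDDDDDDDD.DD.DDDDDhhgttttttttt
tttttttttthDDDDDDDDD.DDDDDDDhh.tttttttttt
ttttttttttthhDDhhDDD.D.DDDDDhhttttttttttt
tt.ttttttttgghh.hhhhDDDDDDDDhtttttttttttt
.ttttttttttttgghhhhhhhhhhDhtttttttttttttt
tttttttttttttttghhhhhhhhggttttttttttttttt
tttttttttttttt.thttghgggttttttttttttttttt
ttttttttttttttttttttttttttttttttttttttttt
tttttttttttttt.tttttttttttttttttttttttttt
ttttttttttttttttttttttttttttttttttttttttt
tttttttttttt.tttttttttttttttttttttttttttt
ttttttttttttttttttttttttttttttttttttttttt
ttttttttttttt.ttttttttttttttttttttttt.ttt
ttttttttttttttttttttttttttttttttttttttttt
```

View pics/w3c.png

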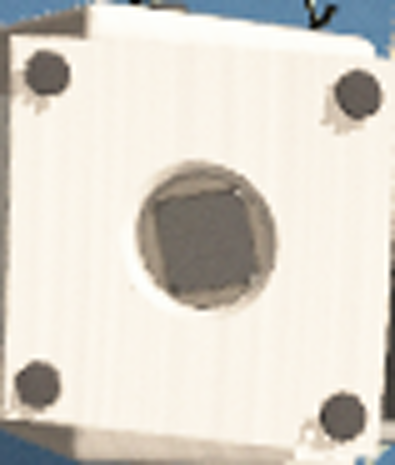

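The crop shows the hub's square hole clearly, turned about 10°. I'll fit its angle and also the held spindle's pose in the tool frame.

```bash
cat > g2.py <<'E'
from h import *
np.set_printoptions(precision=4,suppress=True)
o,p,r=pose(); W=np.load('pics/w3W.npy'); d=np.load('pics/w3.npy')
O=np.array([.3987,-.2485,.1701]); G=R.from_euler('z',-3.16,degrees=True)*R.from_euler('y',-30,degrees=True)
q=G.inv().apply((W[d>0]-O))
s=q[(q[:,2]<-.034)&(q[:,2]>-.07)&(np.hypot(q[:,0],q[:,1])<.0145)]
# fit square angle: maximize containment in 19mm square minimal L-inf extent
for a in range(-4,30,2):
    c,si=np.cos(np.radians(a)),np.sin(np.radians(a)); x=s[:,0]*c+s[:,1]*si; y=-s[:,0]*si+s[:,1]*c
    e=np.percentile(x,[2,98]),np.percentile(y,[2,98]); print(a,np.ptp(e[0])+np.ptp(e[1]),e[0],e[1])
t=r.inv().apply(W[d>0]-p)
for lo in (.0,.01,.02,.04,.06,.08,.1,.115,.125):
    m=t[(t[:,2]>lo)&(t[:,2]<lo+.01)&(abs(t[:,0])<.03)&(abs(t[:,1])<.022)]
    if len(m)>3: print(lo,len(m),'x',m[:,0].min(),np.median(m[:,0]),m[:,0].max(),'y',np.percentile(m[:,1],[2,98]))
m=t[(abs(t[:,0])<.03)&(abs(t[:,1])<.022)&(t[:,2]<.16)];print('zmax',np.percentile(m[:,2],[95,98,99.5,100]))
E
python3 g2.py
```

```text
-4 0.03999560190853514 [-0.0106  0.0092] [-0.0101  0.0101]
-2 0.03956148865611499 [-0.0104  0.009 ] [-0.0101  0.01  ]
0 0.03902961157317744 [-0.0103  0.0088] [-0.01    0.0099]
2 0.03840974790844016 [-0.0102  0.0086] [-0.0099  0.0097]
4 0.03815435962363205 [-0.0101  0.0087] [-0.0098  0.0095]
6 0.03808379897674414 [-0.0101  0.0089] [-0.0097  0.0094]
8 0.03790265048434315 [-0.0099  0.009 ] [-0.0095  0.0095]
10 0.037665078314313184 [-0.0098  0.0089] [-0.0094  0.0095]
12 0.03753742012381069 [-0.0098  0.0089] [-0.0094  0.0094]
14 0.03753593759489008 [-0.0098  0.0089] [-0.0094  0.0095]
16 0.03766479052028176 [-0.0098  0.009 ] [-0.0093  0.0096]
18 0.03781367145861432 [-0.0099  0.009 ] [-0.0093  0.0096]
20 0.03806717810419319 [-0.0099  0.0091] [-0.0094  0.0096]
22 0.038579133567520185 [-0.0101  0.0092] [-0.0094  0.0098]
24 0.03894383354419173 [-0.0101  0.0094] [-0.0095  0.01  ]
26 0.03931171149786905 [-0.0102  0.0095] [-0.0095  0.0101]
28 0.03973314763537157 [-0.0104  0.0096] [-0.0095  0.0103]
0.0 284 x 0.004886838923134107 0.006936638565999676 0.01146875900345406 y [-0.0097  0.0088]
0.01 873 x 0.003841465062408346 0.009583148390260064 0.015065870135540537 y [-0.0149  0.0138]
0.04 133 x 0.004179181891702214 0.004830818636021158 0.005423839231527886 y [-0.0086  0.0069]
0.06 112 x 0.00426739850304208 0.004851432314770043 0.0052254702250756 y [-0.0086  0.0067]
0.08 87 x 0.004237327113997962 0.004769145908773769 0.005296444238688288 y [-0.0087  0.0066]
0.1 67 x 0.00427959369131043 0.004806344381740294 0.005079366790052852 y [-0.0087  0.0063]
0.115 36 x 0.004401876839688789 0.0047636572677229394 0.004996530774358629 y [-0.0086  0.0066]
zmax [0.0116 0.0596 0.1008 0.1201]
```

Hub hole at about 13° in gearbox axes. The spindle axis sits at tool (-3,-0.8) mm and is parallel to tool z. Next is the pre-insert pose.

```bash
cat >> h.py <<'E'
np.set_printoptions(precision=4,suppress=True)
O=np.array([.3987,-.2487,.1703]); G=R.from_euler('z',-3.2,degrees=True)*R.from_euler('y',-30,degrees=True)
TIP=np.array([-.003,-.0008,.1245])
def ins(h,ang=103,dx=0,dy=0):
    Rt=G*R.from_euler('z',ang,degrees=True)*R.from_euler('x',180,degrees=True)
    return O+G.apply([dx,dy,h])-Rt.apply(TIP),Rt
def stat(ang=103):
    o,p,r=pose(); t=G.inv().apply(p+r.apply(TIP)-O); z=G.inv().apply(r.apply([0,0,-1])); x=G.inv().apply(r.apply([1,0,0]))
    print('tip in G mm',t*1000,'axis',z,'ang',np.degrees(np.arctan2(x[1],x[0])),'F_G',G.inv().apply(o['wrist_force']),'t',o['time_s'],'j',o['joints'])
E
python3 -c "
from h import *
stat();plan(*ins(.05));plan(*ins(.02))"
```

```text
tip in G mm [-123.4547  -74.5627   77.9198] axis [ 0.5012 -0.0035  0.8653] ang 89.56576731946018 F_G [-1.5706 -0.1907 -3.3788] t 6.1333 j [-1.0942 -0.3821  1.9641  0.0006  1.5632 -1.0316]
shift cm [ 7.56  5.72 -2.07] rotvec [-0.5226 -0.0612 -0.2291] rows 2.3263052661751713 4.592480591538512
shift cm [7.56 7.22 0.52] rotvec [-0.5226 -0.0612 -0.2291] rows 2.5100280674403628 4.592480591538512
```

send_rows([
  [[1,0.8,-1,-0.07,-0.01,-0.03,1],[2.2,1.6,-2,-0.15,-0.02,-0.07,1],[3.4,2.5,-2,-0.23,-0.03,-0.1,1],[4.6,3.4,-2,-0.31,-0.04,-0.14,1],[5.8,4.3,-2,-0.39,-0.05,-0.17,1],[6.8,5.1,-2.1,-0.46,-0.055,-0.2,1],[7.5,5.7,-2.1,-0.523,-0.061,-0.23,1],[7.56,5.72,-2.1,-0.523,-0.061,-0.23,1],[7.56,5.72,-2.1,-0.523,-0.061,-0.23,1]],
])

```text
time_s: 6.88
tool_pos: [0.3117, -0.2408, 0.3225]
orientation: [0.622, 0.739, 0.154, 0.208]
wrist_force: [-0.3, -0.7, -2.5]
opening: 0.0191
finger_force: 60.3
```

```bash
python3 -c "
from h import *
stat();plan(*ins(.05));plan(*ins(.01))
o,p,r=pose();a,d=snap('wrist','w4');W=wcloud(d,p,r);t=r.inv().apply(W[d>0]-p)
for lo in (.0,.04,.08,.11):
    m=t[(t[:,2]>lo)&(t[:,2]<lo+.015)&(abs(t[:,0])<.03)&(abs(t[:,1])<.022)]
    if len(m)>3: print(lo,len(m),np.median(m[:,0]),'y',np.percentile(m[:,1],[2,98]))
q=G.inv().apply(W[d>0]-O); w=q[(np.abs(q[:,2])<.004)&(np.hypot(q[:,0],q[:,1])<.055)]
print(len(w),w[:,2].mean(),cv2.minAreaRect(w[:,:2].astype(np.float32)))
snap('side','s4')
cv2.imwrite('pics/w4c.png',np.hstack([a[:,100:460,::-1],cv2.resize(cv2.imread('pics/s4.png')[95:235,260:380],(360,420),interpolation=2)]))
"
```

```text
tip in G mm [ 0.3541 -0.3181 50.97  ] axis [0.0005 0.0021 1.    ] ang 103.13408595877986 F_G [-1.501  -0.7503 -1.9922] t 6.8833 j [-1.3016 -0.7786  2.2401  0.4936  1.5047 -1.4635]
shift cm [ 0.02 -0.04  0.1 ] rotvec [-0.0009  0.0019  0.0023] rows 0.025129358625492523 0.025324945718097163
shift cm [ 0.02 -0.03  4.1 ] rotvec [-0.0009  0.0019  0.0023] rows 0.982381233333418 0.025324945718097163
0.0 1130 0.008591315492121429 y [-0.0138  0.014 ]
0.04 198 0.0051798720843728935 y [-0.0078  0.0076]
0.08 122 0.005132862374160049 y [-0.008   0.0073]
0.11 62 0.005089793976254043 y [-0.0083  0.0073]
3958 8.657872014117993e-05 ((-0.00016033276915550232, 0.0001437366008758545), (0.07275450229644775, 0.07336786389350891), 0.009816119447350502)
```

View pics/w4c.png

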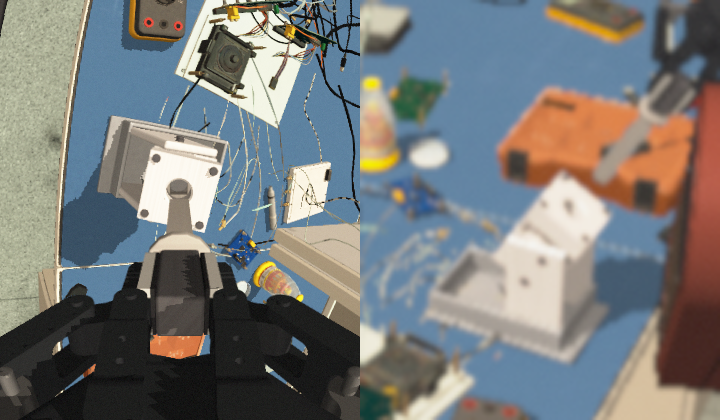

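The wrist and side views show the spindle lined up above the mouth, with the face centre confirmed within 0.2 mm. I'll go in gently.

send_rows([
  [[0,0,1.5,0,0,0,1],[0,-0.05,3,0,0,0,1],[0,-0.05,4.5,0,0,0,1],[0,-0.05,5.7,0,0,0,1],[0,-0.05,6.7,0,0,0,1],[0,-0.05,7.4,0,0,0,1],[0,-0.05,7.8,0,0,0,1],[0,-0.05,7.8,0,0,0,1]],
])

```text
time_s: 7.65
tool_pos: [0.3509, -0.2437, 0.2549]
orientation: [0.621, 0.74, 0.155, 0.207]
wrist_force: [-0.0, -0.4, -3.0]
opening: 0.0196
finger_force: 60.1
```

```bash
python3 -c "
from h import *
stat()"
```

```text
tip in G mm [  0.7116  -0.774  -27.2066] axis [-0.0003  0.0003  1.    ] ang 103.18385334775712 F_G [-1.482  -0.3778 -2.566 ] t 7.65 j [-1.1715 -0.6695  2.3089  0.4868  1.288  -1.4329]
```

send_rows([
  [[0.03,-0.05,0.4,0,0,0,1],[0.05,-0.05,0.8,0,0,0,1],[0.05,-0.05,1.1,0,0,0,1],[0.05,-0.05,1.4,0,0,0,1],[0.05,-0.05,1.6,0,0,0,1],[0.05,-0.05,1.6,0,0,0,1]],
])

```text
time_s: 8.15
tool_pos: [0.3583, -0.2442, 0.2413]
orientation: [0.621, 0.739, 0.155, 0.209]
wrist_force: [-0.9, -0.0, -3.7]
opening: 0.0193
finger_force: 60.3
```

```bash
python3 -c "
from h import *
stat()"
```

```text
tip in G mm [  0.4749  -1.1691 -42.7362] axis [-0.0018  0.0022  1.    ] ang 103.1594372710576 F_G [-2.5874 -0.0762 -2.7459] t 8.15 j [-1.1493 -0.6443  2.3211  0.4888  1.2423 -1.4306]
```

The tip is 43 mm deep with no contact force, so it's in the hub. I'll continue into the plug.

send_rows([
  [[0.05,0,0.4,0,0,0,1],[0.08,0,0.8,0,0,0,1],[0.08,0,1.2,0,0,0,1],[0.08,0,1.6,0,0,0,1],[0.08,0,1.9,0,0,0,1],[0.08,0,2.2,0,0,0,1],[0.08,0,2.2,0,0,0,1]],
], grip_force=80)

```text
time_s: 8.73
tool_pos: [0.3691, -0.2437, 0.2216]
orientation: [0.621, 0.74, 0.155, 0.208]
wrist_force: [-0.2, -1.0, -2.7]
opening: 0.0193
finger_force: 79.2
```

```bash
python3 -c "
from h import *
stat()"
```

```text
tip in G mm [ -0.1469   0.0506 -65.2079] axis [-0.001   0.0012  1.    ] ang 103.15889726855477 F_G [-1.5121 -1.0517 -2.258 ] t 8.7333 j [-1.1152 -0.6019  2.3342  0.4916  1.1786 -1.4266]
```

```bash
cat > chk.py <<'E'
from h import *
import sys
stat()
o,p,r=pose();a,d=snap('wrist',sys.argv[1]);W=wcloud(d,p,r);t=r.inv().apply(W[d>0]-p)
m=t[(abs(t[:,0])<.03)&(abs(t[:,1])<.016)&(t[:,2]>-.01)&(t[:,2]<.13)]
h=np.histogram(m[:,2],np.arange(-.01,.131,.004));print(list(zip((h[1]*1000).round(),h[0])))
T=cloud('top',snap('top',sys.argv[1]+'t')[1]); w=T[176:255,338:395].reshape(-1,3)
E
python3 chk.py c5
```

```text
tip in G mm [ -0.1469   0.0506 -65.2079] axis [-0.001   0.0012  1.    ] ang 103.15889726855477 F_G [-1.5121 -1.0517 -2.258 ] t 8.7333 j [-1.1152 -0.6019  2.3342  0.4916  1.1786 -1.4266]
[(np.float64(-10.0), np.int64(285)), (np.float64(-6.0), np.int64(210)), (np.float64(-2.0), np.int64(147)), (np.float64(2.0), np.int64(104)), (np.float64(6.0), np.int64(117)), (np.float64(10.0), np.int64(792)), (np.float64(14.0), np.int64(58)), (np.float64(18.0), np.int64(0)), (np.float64(22.0), np.int64(0)), (np.float64(26.0), np.int64(0)), (np.float64(30.0), np.int64(0)), (np.float64(34.0), np.int64(2)), (np.float64(38.0), np.int64(20)), (np.float64(42.0), np.int64(68)), (np.float64(46.0), np.int64(55)), (np.float64(50.0), np.int64(49)), (np.float64(54.0), np.int64(87)), (np.float64(58.0), np.int64(1874)), (np.float64(62.0), np.int64(57)), (np.float64(66.0), np.int64(53)), (np.float64(70.0), np.int64(33)), (np.float64(74.0), np.int64(23)), (np.float64(78.0), np.int64(17)), (np.float64(82.0), np.int64(15)), (np.float64(86.0), np.int64(49)), (np.float64(90.0), np.int64(6)), (np.float64(94.0), np.int64(0)), (np.float64(98.0), np.int64(9)), (np.float64(102.0), np.int64(28)), (np.float64(106.0), np.int64(6)), (np.float64(110.0), np.int64(0)), (np.float64(114.0), np.int64(0)), (np.float64(118.0), np.int64(0)), (np.float64(122.0), np.int64(0)), (np.float64(126.0), np.int64(0))]
```

No slip, and the flange is 43 mm from the face as it should be. I'll keep pushing.

send_rows([
  [[0,0,0.4,0,0,0,1],[0,0,0.8,0,0,0,1],[0,0,1.2,0,0,0,1],[0,0,1.6,0,0,0,1],[0,0,2.0,0,0,0,1],[0,0,2.4,0,0,0,1],[0,0,2.7,0,0,0,1],[0,0,3.0,0,0,0,1]],
])

```text
time_s: 9.5
tool_pos: [0.3842, -0.2448, 0.1957]
orientation: [0.621, 0.739, 0.155, 0.208]
wrist_force: [0.2, -0.2, -3.3]
opening: 0.0193
finger_force: 79.6
```

```bash
python3 -c "
from h import *
stat();plan(*ins(-.108))"
```

```text
tip in G mm [  0.0987  -0.188  -95.1218] axis [-0.0014  0.0016  1.    ] ang 103.15484855356274 F_G [-1.4855 -0.1834 -2.9718] t 9.5 j [-1.0728 -0.5343  2.3443  0.5004  1.0901 -1.427 ]
shift cm [-0.    0.01  1.29] rotvec [0.001  0.0019 0.0027] rows 0.30871224007183906 0.02763499713537373
```

send_rows([
  [[0,0,0.3,0,0,0,1],[0,0,0.6,0,0,0,1],[0,0,0.9,0,0,0,1],[0,0,1.1,0,0,0,1],[0,0,1.3,0,0,0,1],[0,0,1.45,0,0,0,1],[0,0,1.45,0,0,0,1],[0,0,1.45,0,0,0,1]],
])

```text
time_s: 10.17
tool_pos: [0.3907, -0.2455, 0.1852]
orientation: [0.62, 0.74, 0.154, 0.208]
wrist_force: [-21.7, 7.8, 15.7]
opening: 0.0192
finger_force: 83.0
```

```bash
python3 chk.py c6; python3 -c "
import cv2
a=cv2.imread('pics/c6t.png');b=cv2.imread('pics/c6.png')
cv2.imwrite('pics/c6c.png',cv2.resize(a[165:260,320:420],(600,570),interpolation=2))"
```

```text
tip in G mm [   0.2321   -0.5821 -107.4673] axis [0.0004 0.0017 1.    ] ang 103.31277171606197 F_G [-11.3034   6.5431  24.7032] t 10.1667 j [-1.0546 -0.5018  2.3444  0.5033  1.0536 -1.4291]
[(np.float64(-10.0), np.int64(264)), (np.float64(-6.0), np.int64(231)), (np.float64(-2.0), np.int64(137)), (np.float64(2.0), np.int64(104)), (np.float64(6.0), np.int64(125)), (np.float64(10.0), np.int64(802)), (np.float64(14.0), np.int64(2013)), (np.float64(18.0), np.int64(97)), (np.float64(22.0), np.int64(0)), (np.float64(26.0), np.int64(0)), (np.float64(30.0), np.int64(0)), (np.float64(34.0), np.int64(0)), (np.float64(38.0), np.int64(0)), (np.float64(42.0), np.int64(0)), (np.float64(46.0), np.int64(0)), (np.float64(50.0), np.int64(0)), (np.float64(54.0), np.int64(0)), (np.float64(58.0), np.int64(6)), (np.float64(62.0), np.int64(56)), (np.float64(66.0), np.int64(0)), (np.float64(70.0), np.int64(0)), (np.float64(74.0), np.int64(0)), (np.float64(78.0), np.int64(0)), (np.float64(82.0), np.int64(0)), (np.float64(86.0), np.int64(0)), (np.float64(90.0), np.int64(0)), (np.float64(94.0), np.int64(0)), (np.float64(98.0), np.int64(0)), (np.float64(102.0), np.int64(0)), (np.float64(106.0), np.int64(0)), (np.float64(110.0), np.int64(0)), (np.float64(114.0), np.int64(0)), (np.float64(118.0), np.int64(0)), (np.float64(122.0), np.int64(0)), (np.float64(126.0), np.int64(0))]
```

View pics/c6c.png

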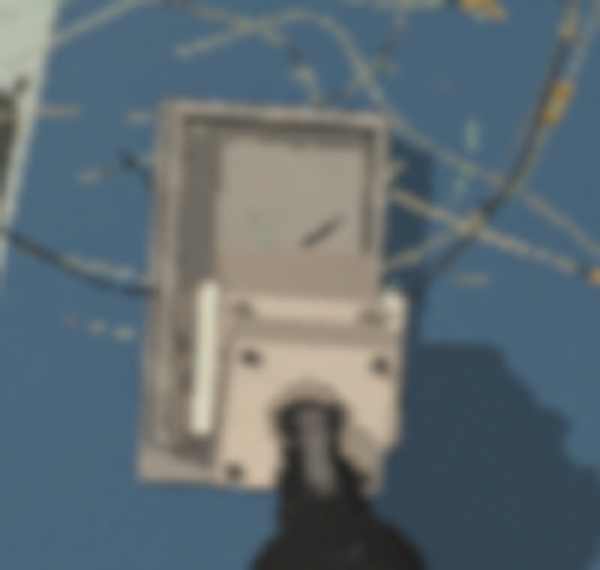

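The flange is seated, pressing at about 25 N. I'll relax the push, let go, and back away along the bore.

send_rows([
  [[0,0,-0.1,0,0,0,1],[0,0,-0.15,0,0,0,1],[0,0,-0.15,0,0,0,4.5],[0,0,-0.15,0,0,0,4.5],[0,0,-0.15,0,0,0,4.5],[0,0,-0.15,0,0,0,4.5],[0,0,-1.5,0,0,0,4.5],[0,0,-4,0,0,0,4.5],[0,0,-7.5,0,0,0,4.5],[0,0,-10,0,0,0,4.5]],
], grip_force=40)

```text
time_s: 11.1
tool_pos: [0.3408, -0.2422, 0.2724]
orientation: [0.621, 0.74, 0.155, 0.209]
wrist_force: [0.1, -0.7, 1.3]
opening: 0.0451
finger_force: 0.0
```

```bash
python3 -c "
from h import *
stat()
o,p,r=pose();a,d=snap('wrist','w7');W=wcloud(d,p,r);q=G.inv().apply(W[d>0]-O)
m=q[(np.hypot(q[:,0],q[:,1])<.03)&(q[:,2]<.07)]
print(np.histogram(m[:,2],np.arange(-.003,.07,.003)))
k=m[(m[:,2]>.05)&(m[:,2]<.058)];print(k.mean(0),cv2.minAreaRect(k[:,:2].astype(np.float32)))
k=m[(m[:,2]>.004)&(m[:,2]<.008)];print('fl',np.median(k[:,2]),cv2.minAreaRect(k[:,:2].astype(np.float32)))
s,_=snap('side','s7')
T=cloud('side',_); w=T[130:235,270:360].reshape(-1,3); w=w[(w[:,2]>.012)&(w[:,2]<.07)&(w[:,0]>.4)&(w[:,0]<.54)&(abs(w[:,1]+.254)<.045)];print(len(w),w.mean(0) if len(w) else '')
x=cv2.resize(s[140:230,270:360,::-1],(400,400),interpolation=2)
cv2.imwrite('pics/w7c.png',np.hstack([x,cv2.resize(a[90:310,140:360,::-1],(400,400))]))
"
```

```text
tip in G mm [ 0.8615 -0.2043 -7.0261] axis [-0.0022  0.0027  1.    ] ang 103.23374353142243 F_G [ 0.7237 -0.7366  1.0341] t 11.1 j [-1.2032 -0.7084  2.2977  0.4876  1.3442 -1.4387]
(array([1003, 1071,  344,  275,   21,   28,   24,   28,   25,   34,   35,
         29,   30,   30,   29,   40,   34,   40,  423,  379,    0,    0,
          0,    0]), array([-0.003,  0.   ,  0.003,  0.006,  0.009,  0.012,  0.015,  0.018,
        0.021,  0.024,  0.027,  0.03 ,  0.033,  0.036,  0.039,  0.042,
        0.045,  0.048,  0.051,  0.054,  0.057,  0.06 ,  0.063,  0.066,
        0.069]))
[-0.0022  0.0013  0.0538] ((-0.0019225655123591423, 0.0009364588186144829), (0.019594047218561172, 0.019698472693562508), 12.222204208374023)
fl 0.005928270329575086 ((-0.0023446930572390556, 0.003458969295024872), (0.03471967205405235, 0.029464926570653915), 9.689529418945312)
112 [ 0.4412 -0.2676  0.0357]
```

View pics/w7c.png

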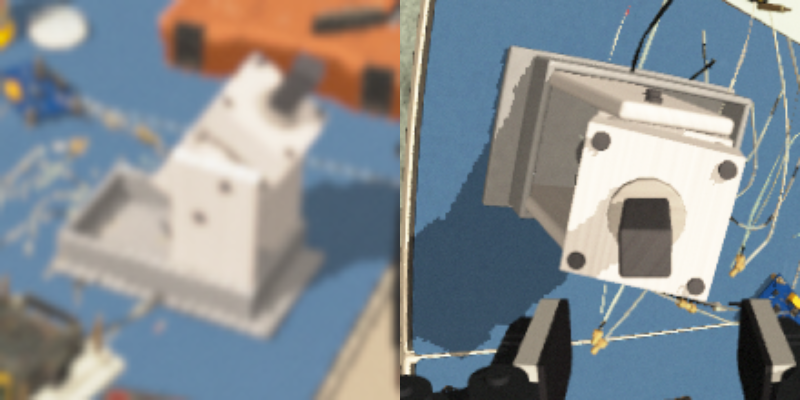

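The flange top is 5.9 mm above the face, so the spindle is home. The plug is hidden under the block, so I'll check it from the far side, first testing for clear space there.

```bash
python3 -c "
from h import *
W=cloud('top',np.load('pics/top0.npy'))
for x in np.arange(.44,.9,.04):
    print(round(x,2),[round(float(np.max(W[...,2][(abs(W[...,0]-x)<.02)&(abs(W[...,1]-y)<.04)],initial=-1)),2) for y in (-.45,-.37,-.29,-.21,-.13,-.05)])
plan([.41,-.25,.40],down(60)); plan([.55,-.25,.33],down(0)); plan([.31,-.235,.37],down(45))"
```

```text
0.44 [0.01, 0.01, 0.19, 0.19, 0.01, 0.04]
0.48 [0.01, 0.02, 0.14, 0.14, 0.04, 0.05]
0.52 [0.01, 0.02, 0.05, 0.05, 0.05, 0.06]
0.56 [0.01, 0.01, 0.04, 0.05, 0.05, 0.08]
0.6 [0.01, 0.02, 0.01, 0.02, 0.03, 0.05]
0.64 [0.03, 0.02, 0.02, 0.01, 0.02, 0.05]
0.68 [0.03, 0.42, 0.39, 0.22, 0.02, 0.07]
0.72 [0.5, 0.49, 0.47, 0.45, 0.56, 0.45]
0.76 [0.67, 0.68, 0.69, 0.67, 0.64, 0.64]
0.8 [0.67, 0.68, 0.7, 0.68, 0.64, 0.64]
0.84 [0.44, 0.02, 0.01, 0.64, 0.64, 0.64]
0.88 [-1.0, -1.0, -1.0, 0.44, -1.0, -1.0]
shift cm [-3.04 11.86 -7.28] rotvec [ 0.5373 -0.0539  0.6808] rows 3.414998928836534 6.953351772647677
shift cm [-4.12 20.37  5.81] rotvec [ 0.4882 -0.3511  1.6991] rows 5.175035470335864 14.422944784699958
shift cm [ 0.2   2.14 -9.78] rotvec [ 0.5352 -0.1258  0.936 ] rows 2.401051444394023 8.686410716469785
```

send_rows([
  [[0,0,-3,0,0,0,4.5],[0,0.3,-7,0.06,-0.01,0.1,4.5],[0.1,0.6,-9,0.12,-0.03,0.2,4.5],[0.2,1,-9.8,0.19,-0.04,0.32,4.5],[0.2,1.3,-9.8,0.26,-0.06,0.44,4.5],[0.2,1.6,-9.8,0.33,-0.08,0.56,4.5],[0.2,1.9,-9.8,0.4,-0.09,0.68,4.5],[0.2,2.1,-9.8,0.47,-0.11,0.8,4.5],[0.2,2.1,-9.8,0.535,-0.126,0.93,4.5],[0.2,2.1,-9.8,0.535,-0.126,0.936,4.5]],
])

```text
time_s: 12.03
tool_pos: [0.3109, -0.2333, 0.3647]
orientation: [0.924, 0.382, -0.001, -0.005]
wrist_force: [-0.6, -0.6, 0.2]
opening: 0.045
finger_force: 0.0
```

```bash
python3 -c "
from h import *
plan([.53,-.25,.30],down(0));o,p,r=pose();print(p,o['joints'])"
```

```text
shift cm [14.33 16.71  6.32] rotvec [-0.011   0.0022  0.7837] rows 5.493453506502432 6.271633598921674
[ 0.3109 -0.2333  0.3647] [-0.8487 -0.4148  1.8706  0.0014  1.6966 -0.0614]
```

send_rows([
  [[2,2.3,0,0,0,0.11,4.5],[4.2,5,0,0,0,0.22,4.5],[6.5,7.6,0,0,0,0.34,4.5],[8.8,10.2,0,0,0,0.46,4.5],[11,12.8,2,0,0,0.57,4.5],[13,15.2,4,0,0,0.68,4.5],[14.3,16.7,6,-0.01,0,0.78,4.5],[14.3,16.7,6.3,-0.01,0,0.78,4.5],[14.3,16.7,6.3,-0.01,0,0.78,4.5]],
])

```text
time_s: 12.78
tool_pos: [0.5287, -0.2486, 0.2975]
orientation: [1.0, 0.005, -0.002, -0.001]
wrist_force: [-0.7, 0.4, 0.2]
opening: 0.0449
finger_force: 0.0
```

```bash
python3 -c "
from h import *
o,p,r=pose();print(p);a,d=snap('wrist','w8');W=wcloud(d,p,r)
w=W[(W[...,2]>.015)&(W[...,2]<.06)&(W[...,0]>.4)&(W[...,0]<.535)&(abs(W[...,1]+.254)<.04)];print(len(w),w.mean(0),w.min(0),w.max(0))
cv2.imwrite('pics/w8.png',cv2.resize(a[110:390,100:460,::-1],(720,560),interpolation=2))"
```

```text
[ 0.5287 -0.2486  0.2975]
154 [ 0.4674 -0.2626  0.0211] [ 0.4469 -0.2938  0.0154] [ 0.5077 -0.2141  0.041 ]
```

View pics/w8.png

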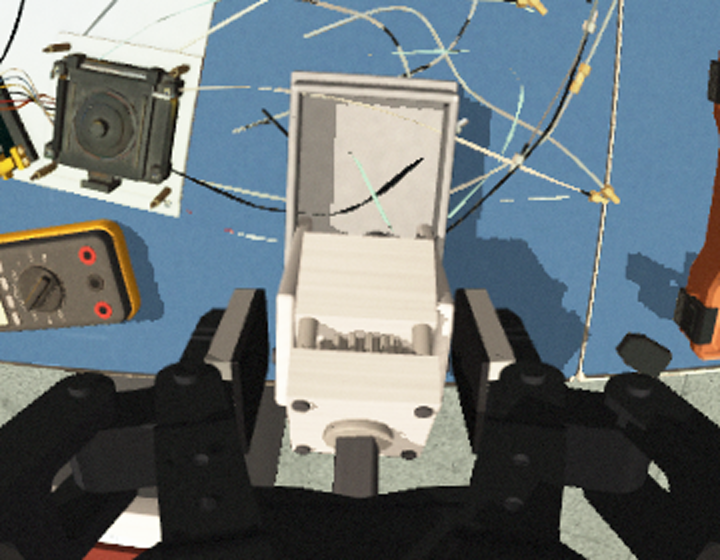

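The view shows the window with the hub teeth, and a small dark rounded edge at (380,233), just under the block's far edge. That may be the plug, so I'll check it by depth.

```bash
python3 -c "
from h import *
o,p,r=pose();d=np.load('pics/w8.npy');W=wcloud(d,p,r)
a=optics.capture('wrist')[0]
for v in range(218,234,1):
    print(v,[ (int(a[v,u].mean()),*(W[v,u]*1000).round().astype(int).tolist()) for u in (270,280,286,290,296,304)])
plan([.53,-.25,.30],r*R.from_euler('y',-25,degrees=True))
plan([.53,-.25,.30],r*R.from_euler('y',25,degrees=True))"
```

```text
218 [(208, 461, -236, 11), (205, 460, -250, 9), (206, 461, -258, 11), (213, 461, -264, 9), (205, 462, -272, 12), (207, 461, -283, 10)]
219 [(207, 459, -236, 10), (207, 459, -250, 10), (207, 459, -258, 10), (203, 460, -264, 12), (207, 459, -272, 10), (207, 459, -284, 9)]
220 [(207, 458, -236, 11), (208, 458, -250, 9), (210, 458, -258, 10), (207, 458, -264, 10), (205, 458, -272, 10), (207, 458, -283, 10)]
221 [(205, 457, -236, 12), (209, 456, -250, 10), (210, 456, -258, 9), (203, 456, -264, 9), (207, 456, -272, 9), (206, 456, -284, 9)]
222 [(207, 455, -236, 11), (203, 455, -250, 10), (210, 455, -258, 10), (205, 455, -264, 10), (208, 455, -272, 11), (206, 455, -284, 10)]
223 [(205, 453, -236, 9), (206, 454, -250, 11), (209, 453, -258, 9), (205, 453, -264, 9), (207, 454, -272, 10), (205, 454, -284, 10)]
224 [(207, 452, -236, 10), (207, 452, -250, 10), (202, 452, -258, 10), (203, 452, -264, 10), (209, 452, -272, 10), (206, 452, -284, 10)]
225 [(187, 450, -236, 9), (207, 450, -250, 9), (155, 451, -258, 10), (180, 451, -264, 11), (207, 454, -272, 20), (203, 451, -284, 11)]
226 [(141, 449, -
[... 612 characters left out ...]
24, 478, -260, 105), (223, 478, -267, 106), (223, 478, -276, 105)]
231 [(226, 478, -239, 109), (224, 477, -249, 107), (223, 477, -256, 106), (223, 477, -260, 107), (224, 478, -267, 108), (221, 477, -276, 106)]
232 [(225, 477, -239, 109), (224, 477, -249, 108), (224, 477, -256, 108), (223, 477, -260, 109), (223, 477, -267, 109), (219, 477, -276, 107)]
233 [(225, 477, -239, 111), (226, 476, -249, 109), (224, 476, -256, 109), (225, 476, -260, 110), (222, 476, -267, 109), (220, 476, -276, 109)]
shift cm [0.13 0.03 0.14] rotvec [ 0.0013 -0.4386 -0.0011] rows 0.04529180307200589 3.509771524042084
shift cm [0.13 0.03 0.14] rotvec [ 0.0017  0.4341 -0.0004] rows 0.04529180307200589 3.4735226879260415
```

The depth shows a grey body at (0.453,-0.26), z 0.02–0.03, on the tray floor. That is the plug, less than 50 mm from the tray middle. The spindle is home and the arm is clear, so I'm handing in.

```bash
python3 -c "
from h import *
print(order.finish_job())"
```

```text
the job is handed in; nothing more can be done
None
```

I handed the job in at about 13 s of the 61 s: the spindle is home with its flange down on the guide face, the gripper is open and clear, and depth readings show the plug in the catch tray; no verdict came back.

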